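# Press a bush flush with bench-mounted locking pliers

## Task

Use the locking pliers on the blue base to press the brass bush fully flush into its aluminium bracket: squeeze the green handle towards the fixed steel handle until it goes over centre and stays locked by itself, and stop pressing as soon as you feel it meet its stop, without forcing it. When it has locked, take your hand off, then pull the red release lever away from the fixed handle so that the pliers unlock and spring open, and let everything go. Leave the other things on the bench where they are.

Things in the scene. Friction and masses are not known exactly. Their poses are not given: they have to be found in the camera images.
- press: Press station: locking pliers lying flat, mid plane 72 mm above the table, bolted to a blue base plate. Origin on the table, z up, x from the green moving handle to the steel fixed handle (to squeeze), y along the pliers to the jaws. In its frame (mm): plate x -46..52, y -120..66, 10 high; jaws and bracket x -35..46, y -5..70, 100 high. It is fixed: pressing the moving handle alone is enough
- pliers_pivot (a point): point about which the green handle swings (to within 18 mm), at mid-plane height (z = 72 mm)
- fixed_end (a point): rear end of the fixed steel handle and its adjuster head, at mid height. The handle runs forward (+y of the press) from here for 140 mm, is 14 to 20 mm wide, z 60..84 mm, and never moves
- stop_pin (a point): top of the thin black pin (10 mm across) that stops the open green handle from outside, some 60 mm from the push point; keep clear of it
- handle_grip (a point): point to push: on the outer face (away from the fixed handle) of the green handle, half-way up, 30 mm before its rear end. The handle is a channel 24 mm high (z 60..84), 18 mm wide. Closing swings this point 40 to 60 mm in +x of the press and 20 to 25 mm in -y. Resistance: up to 20 N in the first half of the swing, then less and less, nothing at dead centre; then see handle
- handle (a joint): angle of the green handle relative to the jaw (rad): below 0.25 open, grows when squeezed, 0.63 to 0.9 locked. Past dead centre it snaps some 5 mm further by itself on to a hard stop and stays. Where the stop lies varies by about 17 mm with a hidden adjuster: feel for it. Let go too early, it springs open. Over 16 N on the station once past 0.6 rad, or 28 N before, counts as forcing
- release_tab (a point): centre of the red tab at the rear of the release lever, which rides on the green handle and sticks out behind it: 42 mm long (along the pliers), 6 thick, 26 high (z 61..87). Both faces are free; when locked it stands 15 mm or more behind the fixed handle's end. Pull its inner face in -x of the press: some 30 mm at under 2 N, then at 2 to 6 N the lock breaks and the handle springs 40 to 60 mm outwards
- release (a joint): angle of the release lever relative to the green handle: 0 at rest, up to 0.38 rad pulled; sprung back to 0. A pull of 50 mm at the tab is plenty
- bush (a joint): how far the brass bush (16 mm across, pressed along +x of the press by the jaw) has gone in from its 8 mm proud place (m): starts at 0 to 0.0025, 0.008 is flush; it stays where it is pressed to
- spare_bracket: bystander: spare L-shaped aluminium bracket, 50 x 40 mm, 40 high, beside the station
- bush_cup: bystander: grey plastic cup, 52 mm across, 35 high, beside the station
- screwdriver: bystander: screwdriver
- parts_case: bystander: clear parts case, 110 x 80 mm, 30 high
- mouse: bystander: black computer mouse, 105 x 60 mm, 32 high
- grease_jar: bystander: amber glass jar, 54 mm across, 55 high
- weight: bystander: brass weight, 44 mm across, 40 high

How it is judged:
By the outcome, as a careful person would: the job done as asked, in the order asked, and still so for the second after the job is handed in, with the robot touching nothing.
It also fails if it takes over 61 s, if anything falls off the work surface, if the arm or the gripper's body presses on something with over 40 N, if the wrist force passes 120 N, or if a joint passes its speed limit or range.

## Robot

A 7-joint arm with a two-finger parallel gripper is mounted at the origin on the work surface. World frame = base frame: x ahead of the robot, y to its left, z up, the work surface at z = 0. Lengths are in m, angles in rad, forces in N, time in s.
With the tool pointing down it reaches from about 0.425 to 0.95 m from the base axis. Payload 4.7 kg.
Tool frame: the origin (TCP) lies between the finger pads; the fingertips stand 25 mm ahead of it and the grasp point (between the pads) lies 6 mm ahead of it; x points along the fingers, z is the direction in which the jaws open and shut, and the axes are right-handed (so a half turn about x gives the same grasp; the last joint's range is limited). The gripper opens to 85 mm and grips with 20 to 120 N. Pads are 22 mm wide; open, the fingers measure 114 mm over their backs; the gripper's body (76 mm by 85 mm) begins 54 mm behind the grasp point. The pads swing forward as they close: fully open they stand 13 mm farther back than shut.
Start: joints at [1.138, 0.469, -0.049, 1.532, 0.024, 1.141, -0.082], TCP at [0.265, -0.621, 0.256] pointing down, gripper open.
Joint ranges: [-2.59, 2.59], [-0.33, 1.99], [-1.39, 1.29], [0.1, 2.45], [-1.04, 4.18], [0.21, 1.99], [-2.66, 2.66]. Speed limits (rad/s): [2.57, 2.57, 3.14, 3.14, 3.14, 3.14, 3.14].

## Interface

Orientations are given as a 3x3 rotation matrix whose columns are the frame's x, y, z axes.
In Python, from rig import * gives the robot as it stands. Calls block until the motion is done:
- movep(position, orientation): joint-space move of the TCP to a pose.
- move_l(position, attitude=None, feed=0.15, until_force=None): straight line of the TCP; attitude=None keeps the orientation; feed is the mean speed in m/s. With until_force (N) it stops when the force on the tool has changed by that much, and returns True; else False.
- move_joints(angles): joint-space move.
- command_gripper(opening, newtons=None): finger opening in m; newtons is the grip in N (None keeps the last); returns when the fingers have stopped.
- sleep(seconds).
- inverse_kinematics(position, orientation): joint angles nearest the present ones, or None.
- sense(): the state.
- camera(name): name is "side" or "top" or "wrist"; returns (picture, depth): 420x560x3 uint8, red, green, blue; 420x560 float32, m along the optical axis (not along the pixel's ray), 0 where there is no reading.
- camera_params(name): a dict with "K" (3x3 intrinsics, pixels), "dist" ([k1, k2, p1, p2, k3] as OpenCV has them; the pictures are not rectified), "position" and "rotation" of the camera in the world; the wrist camera has in their place "tool_from_camera" (4x4, takes a point from camera to tool coordinates, whose origin is the TCP and whose axes are the tool frame's). Camera axes: x right, y down, z forward; pixel columns grow to the right and rows downward; lengths in m; the calibration is good to about 2 mm. A picture is of the moment at which its call begins: read the wrist's pose just before it. camera_params takes no time and is no camera call.
A pose or a line that the arm cannot do raises Unreachable and nothing moves.
- finish_job(): hands the job in, once; it reports no verdict.
The state is a dict: "time_s": time; "joint_pos": joint angles; "qd": joint speeds; "joint_efforts": joint torques, N m; "position": TCP position; "tcp_rot": TCP orientation; "wrist_force": force on the tool from outside, world axes, zero at the start; "ft_torque": the same for the moment, N m; "finger_gap": finger opening in m.
Only numpy, scipy, OpenCV 4.12 (cv2) and the standard library are available. Lean on these libraries where they do the work, as an engineer would, in place of code of your own. Each camera call takes 0.05 s, during which the arm holds its last target.

## Working session

There is one attempt and no reset: what is moved stays moved. The work goes in short steps, each a Python script; the robot and the scene stay as the last script left them, time stands still between calls to the robot, and variables do not carry over. Pictures are saved under pics/ and viewed, and the job is handed in when it is done.

```bash
mkdir -p pics; ls
python3 - <<'E'
from rig import *
import cv2
s=sense();print(s['time_s'],s['position'],s['tcp_rot'])
for n in ['side','top','wrist']:
    p,d=camera(n);cv2.imwrite(f'pics/a_{n}.png',cv2.cvtColor(p,cv2.COLOR_RGB2BGR));
    import numpy as np;np.save(f'pics/a_{n}_d.npy',d)
    print(n,camera_params(n))
E
```

```text
pics
0.0 [ 0.26502516 -0.62020343  0.25523796] [[-8.25548825e-04  9.19558809e-01  3.92951543e-01]
 [ 1.80946655e-03  3.92952407e-01 -9.19557030e-01]
 [-9.99998022e-01 -4.81065548e-05 -1.98831230e-03]]
side {'K': array([[495.11037176,   0.        , 281.50305112],
       [  0.        , 495.11037176, 205.19133945],
       [  0.        ,   0.        ,   1.        ]]), 'dist': array([-0.00909482,  0.        ,  0.        ,  0.        ,  0.        ]), 'position': array([0.01409331, 0.68233781, 0.72935561]), 'rotation': array([[-0.76179718, -0.38999121,  0.51727354],
       [-0.6475756 ,  0.43670575, -0.62444691],
       [ 0.01763247, -0.81067561, -0.58522999]])}
top {'K': array([[409.46952785,   0.        , 288.54758573],
       [  0.        , 409.46952785, 210.24899663],
       [  0.        ,   0.        ,   1.        ]]), 'dist': array([-0.107994,  0.      ,  0.      ,  0.      ,  0.      ]), 'position': array([ 0.50068499, -0.00306021,  1.14480897]), 'rotation': array([[ 0.01745489, -0.99670512,  0.07921009],
       [-0.99982303, -0.01684357,  0.00837931],
       [-0.00701752, -0.07934233, -0.99682273]])}
wrist {'K': array([[324.00347135,   0.        , 278.9165664 ],
       [  0.        , 324.00347135, 208.90911808],
       [  0.        ,   0.        ,   1.        ]]), 'dist': array([-0.01409491,  0.        ,  0.        ,  0.        ,  0.        ]), 'tool_from_camera': array([[ 3.60603627e-04, -2.68066900e-01,  9.63400232e-01,
        -1.16640928e-01],
       [-6.09665053e-05, -9.63400299e-01, -2.68066896e-01,
         6.84080545e-02],
       [ 9.99999933e-01,  3.79307494e-05, -3.63748744e-04,
         1.36932704e-03],
       [ 0.00000000e+00,  0.00000000e+00,  0.00000000e+00,
         1.00000000e+00]])}
```

View pics/a_top.png

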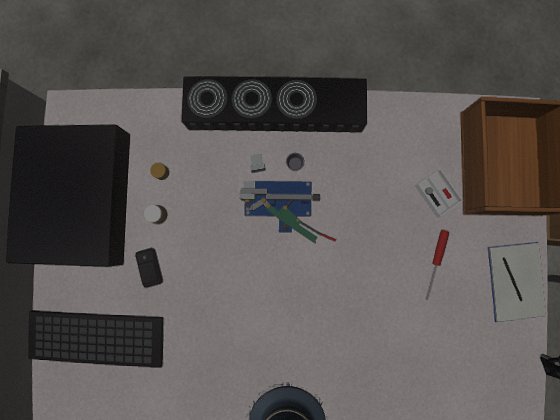

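View pics/a_side.png

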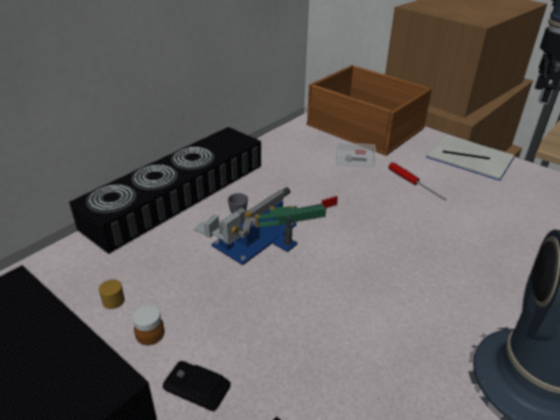

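```bash
cat > h.py <<'E'
import numpy as np,cv2
from rig import *
def ray(name,px,s=None):
    c=camera_params(name)
    u=cv2.undistortPoints(np.array([[px]],float),c['K'],c['dist'])[0,0]
    v=np.array([u[0],u[1],1])
    if name=='wrist':
        T=c['tool_from_camera'];R=s['tcp_rot']@T[:3,:3];p=s['position']+s['tcp_rot']@T[:3,3]
    else: R=c['rotation'];p=c['position']
    return p,R@v
def onz(name,px,z,s=None):
    p,v=ray(name,px,s);return p+v*(z-p[2])/v[2]
E
python3 - <<'E'
from h import *
p=cv2.imread('pics/a_top.png');d=np.load('pics/a_top_d.npy')
cv2.imwrite('pics/b.png',cv2.resize(p[140:260,230:350],None,fx=5,fy=5,interpolation=cv2.INTER_CUBIC))
hsv=cv2.cvtColor(p,cv2.COLOR_BGR2HSV)
roi=np.zeros(p.shape[:2],bool);roi[140:260,230:350]=1
def rep(n,m,z):
    m=(m&roi).astype(np.uint8);ys,xs=np.nonzero(m)
    if len(xs)<3:print(n,'none');return
    r=cv2.minAreaRect(np.c_[xs,ys].astype(np.float32))
    print(n,len(xs),r, 'corners',[onz('top',q,z)[:2].round(4) for q in cv2.boxPoints(r)], 'c',onz('top',r[0],z).round(4),'depth',np.median(d[ys,xs]))
H,S,V=[hsv[...,i].astype(int) for i in range(3)]
rep('green',(H>50)&(H<85)&(S>80),.084)
rep('red',((H<8)|(H>172))&(S>120),.087)
rep('blue',(H>105)&(H<125)&(S>120),.01)
E
```

```text
green 447 ((292.6922607421875, 220.46151733398438), (58.2435188293457, 12.75810432434082), 33.6900634765625) corners [array([0.5856, 0.0673]), array([0.6137, 0.0495]), array([ 0.5317, -0.0777]), array([ 0.504 , -0.0598])] c [ 0.5586 -0.0054  0.084 ] depth 1.0615889
red 29 ((328.1031188964844, 236.76806640625), (15.230192184448242, 1.726088523864746), 23.96249008178711) corners [array([ 0.5235, -0.0785]), array([ 0.5276, -0.0802]), array([ 0.5122, -0.1164]), array([ 0.5081, -0.1146])] c [ 0.5178 -0.0974  0.087 ] depth 1.0549109
blue 1176 ((277.5, 206.5), (49.0, 65.0), 90.0) corners [array([0.6682, 0.1299]), array([ 0.6711, -0.0521]), array([ 0.5342, -0.0539]), array([0.5311, 0.1263])] c [0.6008 0.0374 0.01  ] depth 1.1402817
```

View pics/b.png

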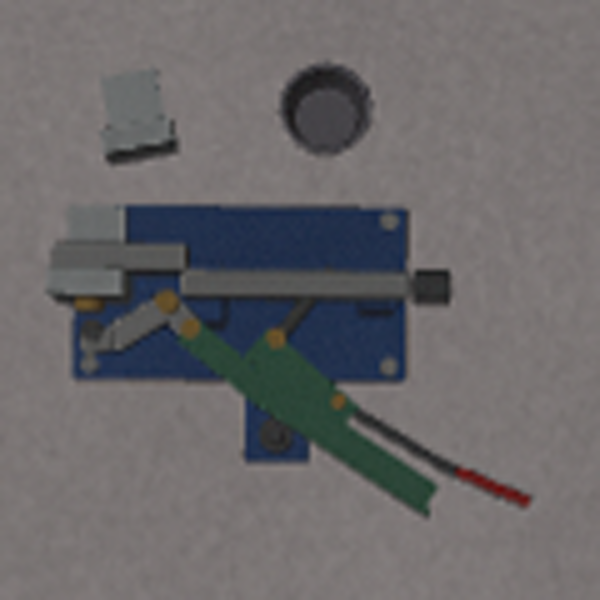

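Run:
```python
from h import *
f=lambda x,y,z:onz('top',(230+(x+.5)/5-.5,140+(y+.5)/5-.5),z).round(4)
for n,q in dict(rearout=(428,516,.084),rearin=(437,487,.084),outer_mid=(320,447,.084),link_l=(167,300,.084),link_r=(190,327,.084),pin=(275,437,.09),head=(450,287,.084),fix_front=(182,282,.084),fix_back=(408,286,.084),tab0=(457,472,.087),tab1=(530,502,.087),pl_ll=(73,380,.01),pl_lr=(405,380,.01),pl_ur=(408,207,.01)).items(): print(n,f(*q))
p0=np.array([.515,-.06,.26])
z=np.array([-.58,-.81,0]);z/=np.linalg.norm(z)
R=np.c_[[0,0,-1],np.cross(z,[0,0,-1]),z]
command_gripper(0.0,60)
movep(np.array([.50,-.06,.28]),R)
s=sense();p,d=camera('wrist');np.save('pics/w1_d.npy',d);cv2.imwrite('pics/w1.png',p[...,::-1])
import pickle;pickle.dump(s,open('w1.pkl','wb'))
print(s['time_s'],s['position'],s['wrist_force'],s['finger_gap'])
```

```text
rearout [ 0.5018 -0.0645  0.084 ]
rearin [ 0.5168 -0.0689  0.084 ]
outer_mid [ 0.5365 -0.0081  0.084 ]
link_l [0.6117 0.0729 0.084 ]
link_r [0.5978 0.0606 0.084 ]
pin [0.541  0.0152 0.09  ]
head [ 0.621  -0.0745  0.084 ]
fix_front [0.6213 0.0653 0.084 ]
fix_back [ 0.6211 -0.0526  0.084 ]
tab0 [ 0.5247 -0.079   0.087 ]
tab1 [ 0.5098 -0.1169  0.087 ]
pl_ll [0.5738 0.1296 0.01  ]
pl_lr [ 0.577 -0.055  0.01 ]
pl_ur [ 0.674  -0.0555  0.01  ]
3.0917 [ 0.50009932 -0.06087982  0.27998037] [ 0.83863659 -1.65521581  0.51643146] 0.0001660404064837296
```

View pics/w1.png

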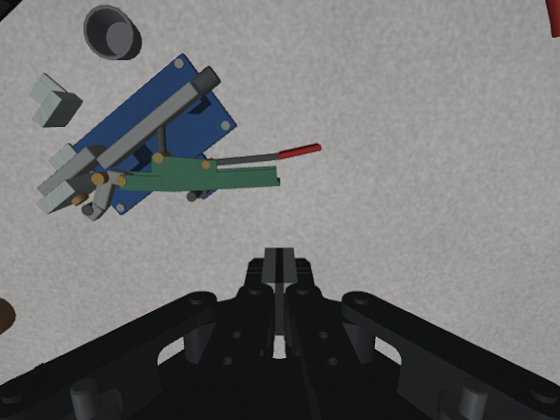

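Run:
```python
from h import *
import pickle;s=pickle.load(open('w1.pkl','rb'))
p=cv2.imread('pics/w1.png');cv2.imwrite('pics/w1z.png',cv2.resize(p[130:220,90:330],None,fx=3.3,fy=3.3,interpolation=cv2.INTER_CUBIC))
for n,q,z in [('rearout_top',(279,182),.084),('rear_bot',(279,186),.06),('rearin',(276,166),.084),('tab1',(320,147),.087),('tab0',(280,155),.087),('head',(218,75),.084),('fixback_lo',(196,92),.084),('pin',(193,196),.09),('linkr',(121,181),.084),('linkl',(99,179),.084)]:
  print(n,onz('wrist',q,z,s).round(4))
```

```text
rearout_top [ 0.5077 -0.0668  0.084 ]
rear_bot [ 0.5005 -0.0616  0.06  ]
rearin [ 0.5222 -0.0736  0.084 ]
tab1 [ 0.5129 -0.118   0.087 ]
tab0 [ 0.5288 -0.083   0.087 ]
head [ 0.6193 -0.0792  0.084 ]
fixback_lo [ 0.6196 -0.0539  0.084 ]
pin [0.5463 0.0085 0.09  ]
linkr [0.5991 0.0585 0.084 ]
linkl [0.6132 0.0748 0.084 ]
```

View pics/w1z.png

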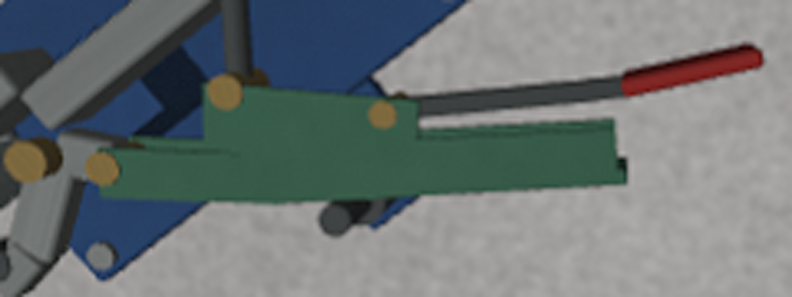

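```bash
cat >> h.py <<'E'
def att(zd):
    z=np.array([zd[0],zd[1],0.]);z/=np.linalg.norm(z);return np.c_[[0,0,-1],np.cross(z,[0,0,-1]),z]
def rz(t): c,s=np.cos(t),np.sin(t);return np.array([[c,-s,0],[s,c,0],[0,0,1.]])
E
python3 - <<'E'
from h import *
R=att((-.51,-.86));n=R[:,1];g=np.array([.518,-.039,.080])
a=g-n*.034
movep(a+[0,0,.1],R); move_l(a,R,feed=.15); sleep(.2)
s=sense();f0=s['wrist_force'];print(s['time_s'],s['position'],f0,n)
hit=move_l(a+n*.036,R,feed=.02,until_force=2.)
s=sense();print(hit,s['time_s'],s['position'],(s['position']-a)@n,s['wrist_force']-f0)
np.savez('c.npz',P=s['position'],f0=f0,R=R)
p,d=camera('wrist');cv2.imwrite('pics/w2.png',p[...,::-1])
E
```

```text
4.6667 [ 0.48947936 -0.02172249  0.08098205] [-0.3366924   0.18845813 -0.49323769] [ 0.86012903 -0.51007652  0.        ]
True 5.8917 [ 0.51021874 -0.03484497  0.07937198] 0.02518773167139197 [-0.84914055  1.07548336  1.10698513]
```

View pics/w2.png

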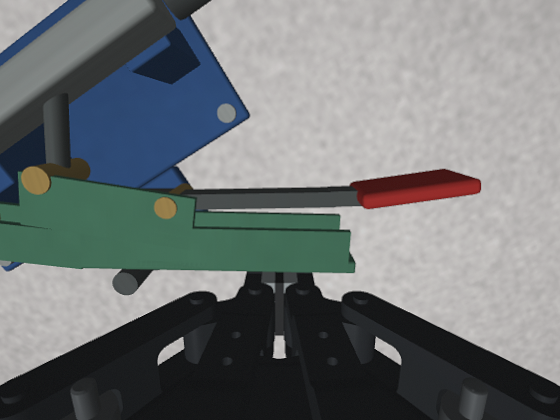

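Run:
```python
from h import *
c=np.load('c.npz');P=c['P'];P[2]=.080;f0=c['f0'];R0=c['R']
piv=np.array([.598,.06,.080])
th=0;peak=0;log=[]
while th<.62:
    slow=peak>6 and f<.6*peak
    st=.008 if slow else .02
    th+=st
    hit=move_l(piv+rz(th)@(P-piv),rz(th)@R0,feed=.015 if slow else .03,until_force=3. if slow else 10.)
    s=sense();v=s['wrist_force']-f0;n=rz(th)@R0[:,1];f=-v@n;peak=max(peak,f)
    print(f"{s['time_s']:.2f} th={th:.3f} f={f:.2f} z={v[2]:.2f} t={v@(rz(th)@R0[:,2]):.2f} hit={hit}")
    if f>25: print('high');break
    if peak>6 and f<2.0: print('low');break
np.savez('c2.npz',th=th,P=P,piv=piv,f0=f0,R0=R0)
```

```text
6.19 th=0.020 f=2.98 z=0.44 t=-0.33 hit=False
6.44 th=0.040 f=4.82 z=-0.32 t=-1.42 hit=False
6.69 th=0.060 f=6.08 z=1.00 t=-1.84 hit=False
6.94 th=0.080 f=7.00 z=0.65 t=-1.34 hit=False
7.19 th=0.100 f=8.12 z=1.00 t=-2.38 hit=False
7.44 th=0.120 f=8.88 z=2.48 t=-2.01 hit=False
7.69 th=0.140 f=9.22 z=1.82 t=-3.98 hit=False
7.94 th=0.160 f=9.23 z=2.24 t=-2.61 hit=False
8.19 th=0.180 f=9.19 z=3.41 t=-2.62 hit=False
8.44 th=0.200 f=8.69 z=2.26 t=-3.48 hit=False
8.69 th=0.220 f=7.67 z=2.76 t=-4.40 hit=False
8.94 th=0.240 f=8.15 z=0.73 t=-4.74 hit=False
9.19 th=0.260 f=6.67 z=1.37 t=-4.01 hit=False
9.44 th=0.280 f=6.23 z=1.07 t=-4.27 hit=False
9.69 th=0.300 f=5.17 z=1.11 t=-4.15 hit=False
9.94 th=0.308 f=4.11 z=0.63 t=-4.11 hit=False
10.19 th=0.316 f=4.32 z=0.38 t=-2.97 hit=False
10.44 th=0.324 f=2.94 z=0.83 t=-2.44 hit=False
10.69 th=0.332 f=4.16 z=0.98 t=-3.06 hit=False
10.94 th=0.340 f=3.48 z=0.62 t=-3.01 hit=False
11.19 th=0.348 f=2.72 z=-0.11 t=-2.04 hit=False
11.44 th=0.356 f=3.18 z=-0.59 t=-2.44 hit=False
11.69 th=0.364 f=2.69 z=-1.66 t=-1.50 hit=False
11.94 th=0.372 f=2.46 z=0.12 t=-0.92 hit=False
12.19 th=0.380 f=1.81 z=-1.61 t=-1.64 hit=False
low
```

Run:
```python
from h import *
c=np.load('c2.npz');P,piv,f0,R0=[c[k] for k in('P','piv','f0','R0')];th=float(c['th'])
low=9
while th<.58:
    th+=.008
    hit=move_l(piv+rz(th)@(P-piv),rz(th)@R0,feed=.012,until_force=4.)
    s=sense();v=s['wrist_force']-f0;n=rz(th)@R0[:,1];f=-v@n
    print(f"{s['time_s']:.2f} th={th:.3f} f={f:.2f} z={v[2]:.2f} t={v@(rz(th)@R0[:,2]):.2f} hit={hit}")
    low=min(low,f)
    if hit or (low<1.2 and f>low+3): print('stop');break
np.savez('c3.npz',th=th,P=P,piv=piv,f0=f0,R0=R0)
```

```text
12.44 th=0.388 f=2.28 z=-0.45 t=-1.72 hit=False
12.69 th=0.396 f=2.21 z=-0.43 t=-1.27 hit=False
12.94 th=0.404 f=0.16 z=-0.92 t=-1.26 hit=False
13.19 th=0.412 f=0.92 z=0.58 t=-0.15 hit=False
13.44 th=0.420 f=0.48 z=0.29 t=-0.03 hit=False
13.69 th=0.428 f=-0.30 z=0.35 t=-0.21 hit=False
13.94 th=0.436 f=0.65 z=0.92 t=0.41 hit=False
14.19 th=0.444 f=-0.65 z=0.44 t=-0.10 hit=False
14.44 th=0.452 f=-0.64 z=0.52 t=1.14 hit=False
14.69 th=0.460 f=-0.52 z=0.47 t=-0.10 hit=False
14.94 th=0.468 f=-0.26 z=0.05 t=0.96 hit=False
15.19 th=0.476 f=-1.11 z=0.37 t=0.35 hit=False
15.44 th=0.484 f=-0.09 z=0.19 t=0.48 hit=False
15.69 th=0.492 f=-0.87 z=0.40 t=-0.07 hit=False
15.94 th=0.500 f=1.62 z=1.04 t=0.08 hit=False
16.19 th=0.508 f=5.34 z=3.03 t=-0.62 hit=False
stop
```

Run:
```python
from h import *
c=np.load('c3.npz');R0=c['R0'];th=float(c['th']);R=rz(th)@R0
s=sense();p=s['position'];q=p-R[:,1]*.03
move_l(q,R,feed=.08);sleep(.1);print(sense()['wrist_force']-c['f0'])
move_l(q+[0,0,.15],R,feed=.25)
s=sense();p,d=camera('wrist');cv2.imwrite('pics/w3.png',p[...,::-1])
import pickle;pickle.dump(s,open('w3.pkl','wb'))
t,_=camera('top');cv2.imwrite('pics/t3.png',cv2.resize(t[140:260,230:350,::-1],None,fx=5,fy=5,interpolation=cv2.INTER_CUBIC))
print(s['time_s'],s['position'])
```

```text
[0.40028523 0.26956553 0.4782993 ]
17.5833 [ 0.53542842 -0.06466901  0.2284784 ]
```

View pics/w3.png

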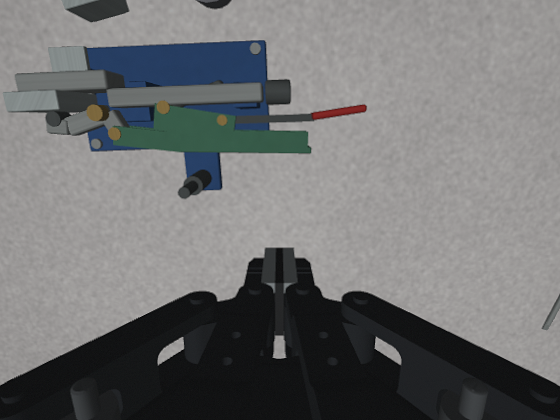

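View pics/t3.png

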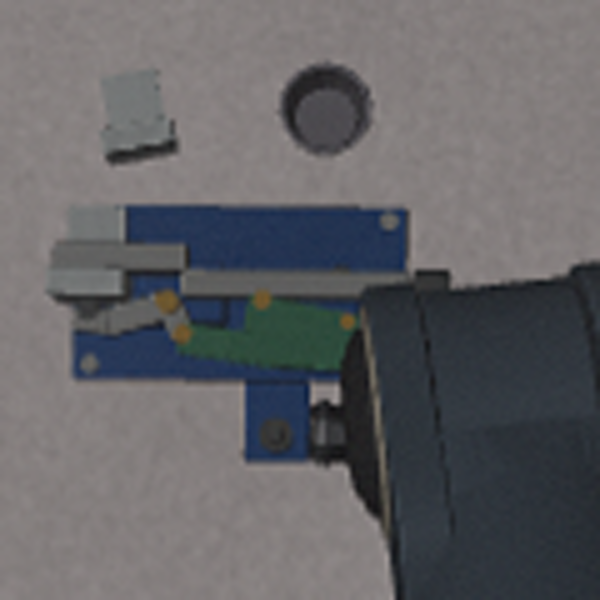

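Run:
```python
from h import *
import pickle;s=pickle.load(open('w3.pkl','rb'))
p=cv2.imread('pics/w3.png');cv2.imwrite('pics/w3z.png',cv2.resize(p[60:160,210:390],None,fx=4.4,fy=4.4,interpolation=cv2.INTER_CUBIC))
for n,q,z in [('tab0up',(312,114),.087),('tab1up',(366,105),.087),('tab1lo',(366,110),.087),('tab0lo',(312,119),.087),('head_up',(291,81),.084),('head_lo',(291,103),.084),('rear',(309,132),.084),('rearlo',(309,152),.084)]:
  print(n,onz('wrist',q,z,s).round(4))
```

```text
tab0up [ 0.6069 -0.0929  0.087 ]
tab1up [ 0.6124 -0.134   0.087 ]
tab1lo [ 0.6088 -0.1341  0.087 ]
tab0lo [ 0.6032 -0.0929  0.087 ]
head_up [ 0.6313 -0.0773  0.084 ]
head_lo [ 0.6155 -0.0771  0.084 ]
rear [ 0.5934 -0.0908  0.084 ]
rearlo [ 0.5778 -0.0908  0.084 ]
```

View pics/w3z.png

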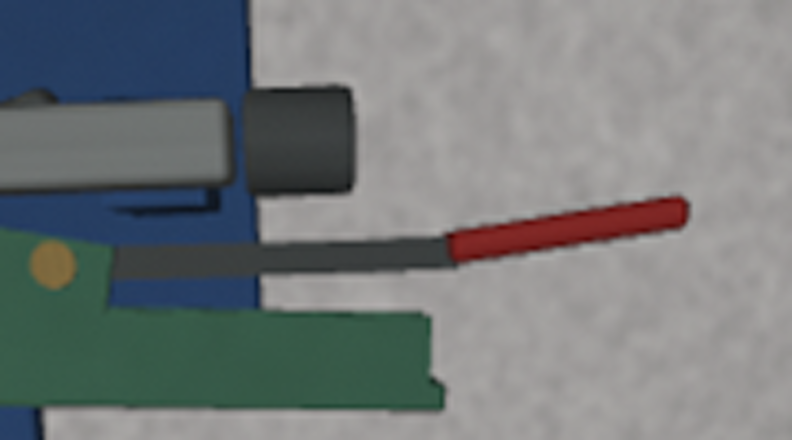

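Run:
```python
from h import *
R=att((0,-1));a=np.array([.648,-.118,.080])
movep(a+[0,0,.14],R);move_l(a,R,feed=.15);sleep(.15)
f0=sense()['wrist_force'];pk=0;tr=0
for i in range(18):
    tr+=.004
    hit=move_l(a-[tr,0,0],R,feed=.03,until_force=8.)
    s=sense();v=s['wrist_force']-f0;pk=max(pk,v[0])
    print(f"{s['time_s']:.2f} x={s['position'][0]:.4f} f={v.round(2)} {hit}")
    if hit or v[0]>9 or (pk>2.5 and v[0]<pk-2.2 and tr>.04): print('brk',hit);break
p,d=camera('wrist');cv2.imwrite('pics/w4.png',p[...,::-1])
```

```text
19.77 x=0.6438 f=[-0.21  0.41  0.1 ] False
20.05 x=0.6398 f=[-0.51  0.75 -0.32] False
20.33 x=0.6358 f=[ 0.53  0.36 -0.5 ] False
20.62 x=0.6318 f=[-0.44  0.63  0.46] False
20.90 x=0.6278 f=[-0.07  0.43 -0.12] False
21.18 x=0.6238 f=[0.3  0.64 0.48] False
21.47 x=0.6199 f=[-0.1   0.4  -1.31] False
21.75 x=0.6158 f=[-0.26  1.05 -0.54] False
22.03 x=0.6118 f=[ 0.07  0.63 -0.32] False
22.32 x=0.6079 f=[-0.56  0.45 -0.13] False
22.60 x=0.6038 f=[1.02 1.34 0.1 ] False
22.88 x=0.5998 f=[-0.07  0.   -0.72] False
23.17 x=0.5958 f=[0.51 0.2  0.27] False
23.45 x=0.5918 f=[ 1.35 -0.57  0.39] False
23.73 x=0.5875 f=[-0.45  0.3   0.09] False
24.02 x=0.5836 f=[-0.93  0.66  0.95] False
24.30 x=0.5797 f=[-0.43 -0.08  0.19] False
24.58 x=0.5757 f=[-0.06  0.28  0.02] False
```

View pics/w4.png

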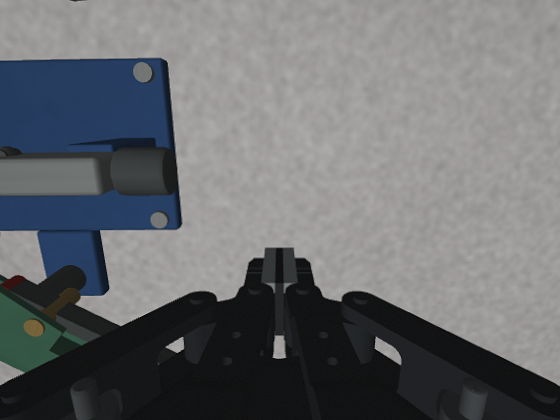

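Run:
```python
from h import *
s=sense();R=s['tcp_rot'];p=s['position']
move_l(p+[.01,0,0],feed=.1);move_l(p+[.01,0,.15],feed=.25)
movep(np.array([.45,-.30,.3]),att((-.3,-.95)))
t,_=camera('top');cv2.imwrite('pics/t5f.png',t[...,::-1]);cv2.imwrite('pics/t5.png',cv2.resize(t[140:260,230:350,::-1],None,fx=5,fy=5,interpolation=cv2.INTER_CUBIC))
t,_=camera('side');cv2.imwrite('pics/s5.png',cv2.resize(t[170:270,180:350,::-1],None,fx=4.5,fy=4.5,interpolation=cv2.INTER_CUBIC))
print(sense()['time_s'])
```

```text
26.675
```

View pics/t5.png

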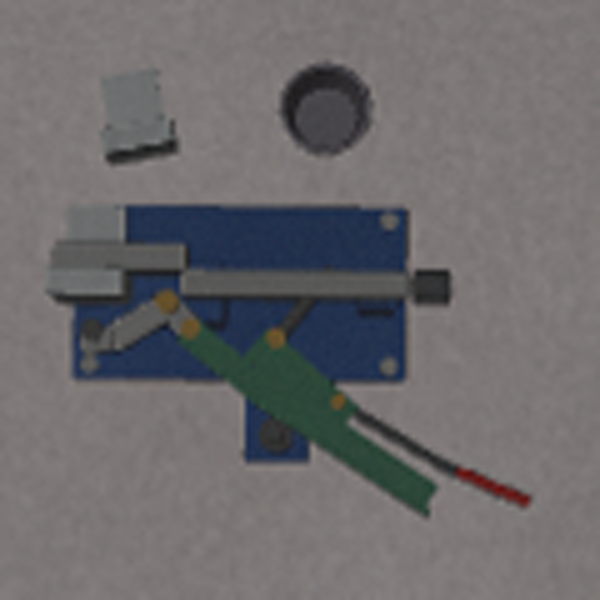

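View pics/s5.png

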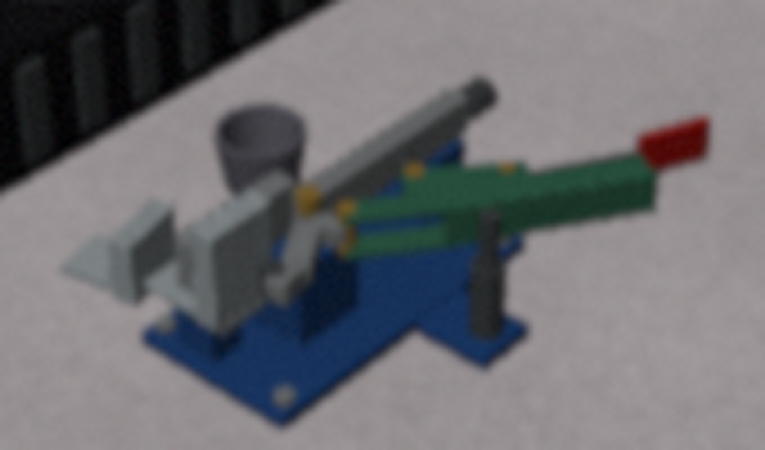

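View pics/t5f.png

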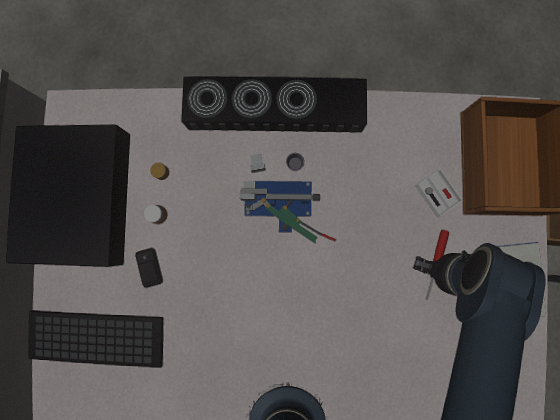

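```bash
python3 -c "
from rig import *
sleep(.3);print(sense()['wrist_force']);finish_job()"
```

```text
[ 0.46470193  0.45315386 -0.41325967]
the job is handed in; nothing more can be done
```

The bush is pressed in, the pliers locked and were then released, and I handed the job in at about 27 s of the 61 s allowed.

- **Squeezing:** I pushed the green handle in along its swing with closed fingers. Resistance peaked at about 9 N, fell to nothing past dead centre, and the handle snapped away. I stopped when the force rose to about 5 N at the hard stop, then backed off. The wrist and top pictures showed it staying locked by itself.
- **Releasing:** I pulled the red tab's inner face in -x. The lock broke and the handle sprang back open on to its pin. The pull force stayed close to sensor noise, about 1.4 N at most in the readings taken every 4 mm, so I never saw the expected 2 to 6 N. I confirmed the release only from the pictures.
- **Last checks:** The final top picture shows the handle and red lever back in their open, resting places. The brass that stood proud of the bracket at the start can no longer be seen with the jaw open, so I take the bush as flush, but I did not measure its depth. In that picture the bystanders look unmoved, though the arm hides part of the screwdriver. The gripper is clear, touching nothing.

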